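# Clamp a bottle in the ratchet bottle clamp with its pump lever

### The job

Stand the middle-sized of the three bottles upright on the plate of the ratchet clamp, in front of the V block, then work the clamp's lever to and fro in short strokes, a tooth at a time, until the sprung pad presses the bottle firmly into the V, with about 14 N (4 to 23 N will do) and never more than 25 N. Move the jaw by the lever alone, do not lean on the rubber end stop with more than a light push, and finish with the lever back at rest and let go. Leave the other things where they are.

Things in the scene. Friction and masses are not known exactly. Their poses are not given: they have to be found in the camera images.
- clamp: Ratchet bottle clamp, fixed: a bare metal plate 84 x 230 x 8 mm lying flat (x -45 to 39 mm, y -115 to 115 mm from its origin, which is on the worktop), plate top 8 mm higher. The jaw closes along the plate's long +y axis, its bar on x = 0; the lever points out to -x. The bottle goes between the jaw's pad and the V block.
- v_block: Grey V block fixed on the clamp's plate, 36 mm high, set differently each time (68 to 77 mm along y from the clamp's origin). Its origin, at plate-top height, is where the bottle's axis stands when pressed home in the V; axes as the clamp's. The walls touch the bottle 30 deg either side of +y and reach 24 mm either side of the clamp's centre line. A bottle set down 4 mm short of it clears the pad.
- bottle: The bottle to clamp: round, brown, white ribbed cap, 42 mm diameter up to 52 mm height, 78 mm tall in all, about 0.18 kg. Origin at the centre of its underside, z up. Grasp it round the body; in the clamp there is room for fingers on its -x and +x sides.
- jaw: Moving jaw (bar, grey head, sprung pad). Its frame is the clamp's, shifted along +y by its travel (0 at first, at most 45 mm). The pad stands on adjusting screws, set differently each time: its relaxed rubber face is 30 to 38 mm from this origin along y, not measured. Pad 34 mm wide, 18 to 48 mm above the worktop; its spring takes 2.5 N per mm (12.5 N per tooth) and bottoms after 9.5 mm.
- lever (a joint): Lever angle in rad, 0 at rest, growing as the knob moves along the clamp's +y. Its pawl takes a tooth after about 0.02, the next tooth clicks in at about 0.145, the rubber end stop is met at about 0.168; it must return below 0.01 for the next tooth. It stays where left. Against friction the knob needs 1 to 3 N; a pad force F adds about 0.3 F to a slow push held still, up to 0.45 F when moving.
- knob (a point): Middle of the lever's upright black round knob, 20 mm diameter, 40 mm tall, turning with the lever, 60 mm above the worktop (its top 80 mm). At rest it is at (-70, -44, 60) mm in the clamp's frame; a full stroke takes it 17 mm along the clamp's +y on its arc (evenly to both sides of the line from the pivot to -x), the jaw going about 0.4 mm for each mm of the knob.
- end_stop: Rubber end stop of the lever's stroke: small dark plunger on a block, pointing to the clamp's -y, its origin 4 mm behind its flat tip, 34 mm above the worktop, at (-36, -19) mm in the clamp's frame. It gives 1 mm per 6 N; felt at the knob it takes 2 to 3 N per mm of knob travel.
- wide_bottle: A bystander: large white round bottle with a cap, 52 mm diameter, 105 mm tall. Origin at the centre of its underside.
- vial: A bystander: small grey-white bottle, 27 mm diameter, 52 mm tall. Origin at the centre of its underside.
- timer: A bystander: small flat timer 64 x 66 x 19 mm. Origin at the centre of its underside.
- block_rack: A bystander: white well block 50 x 105 x 26 mm. Origin at the centre of its underside.
- teeth (a point): Point on the -x side of the jaw's bar, where the saw teeth are (pitch 5 mm). Two spring pawls, one on the lever and one on the plate, work in them: the jaw moves only to +y, one tooth a stroke, and slips back about 1 mm (2.5 N of pad force) on to the holding pawl when the lever returns.
- lever_pivot (a point): Upright pivot axis of the lever, 34 mm above the worktop, at (30, -35) mm in the clamp's frame, 100 mm from the knob's axis.
Mind the look-alikes: they are no part of the job. Leave any pink, red or yellow look-alike of the bottle alone.

How it is judged:
On the way, in this order (a step that is already met when the one before it is completed fails the run):
1. the bottle stands upright on the clamp's plate in front of the V block, let go (horizontal distance between bottle and v_block below 0.02 m and z of bottle in the frame of clamp between 0.006 and 0.011 m and angle between bottle's own z axis and vertical below 0.1 rad and contact force between the fingers and bottle below 0.3 N), for 0.2 s.
2. the lever has brought the pad against the bottle with at least 4 N (contact force between jaw and bottle above 4 N), for 0.2 s.
At the end, for the whole second after the job is handed in: The bottle stands upright (within 0.08 rad) on the clamp's plate, its axis within 5 mm of the V block's seat, the pad presses on it with 4 to 23 N, and the lever is back at rest (below 0.04 rad), everything still (contact force between jaw and bottle between 4 and 23 N and horizontal distance between bottle and v_block below 0.005 m and angle between bottle's own z axis and vertical below 0.08 rad and z of bottle in the frame of clamp below 0.011 m and value of joint lever below 0.04 rad and linear speed of bottle below 0.01 m/s); the robot touches nothing.
It fails at once if the clamp presses on the bottle with more than 25 N (contact force between jaw and bottle above 25 N).
It fails at once if the rubber end stop is leant on with more than 15 N (contact force between end_stop and anything else above 15 N).
It fails at once if the robot pushes the jaw itself (more than 3 N) (contact force between any of the fingers, the arm and jaw above 3 N).
It fails at once if the bottle is tipped over (angle between bottle's own z axis and vertical above 0.6 rad).
It fails at once if a bystander is moved more than 25 mm (distance of any of wide_bottle, vial, timer, block_rack from where it was at the start of the episode above 0.025 m).
It also fails if it takes over 72 s, if anything falls off the work surface, if the arm or the gripper's body presses on something with over 40 N, if the wrist force passes 120 N, or if a joint passes its speed limit or range.

### The arm

A 7-joint arm with a two-finger parallel gripper is mounted at the origin on a cart in front of the work surface, level with it; the furniture and walls round the work are solid. World frame = base frame: x ahead of the robot, y to its left, z up, the work surface at z = 0. Lengths are in m, angles in rad, forces in N, time in s.
With the tool pointing down it reaches from about 0.4 to 0.85 m from the base axis. Payload 10.4 kg.
Tool frame: the origin (TCP) lies at the very end of the fingers, on their centre line; the grasp point (between the pads) lies r.tcp_to_grasp behind it (r.tcp_to_grasp is the distance from the TCP to the grasp point, in m); z points along the fingers, y is the line along which they close (so a half turn about z gives the same grasp; the last joint's range is limited). The gripper opens to 87 mm and grips with 3 to 60 N. Pads are 19 mm wide; open, the fingers measure 117 mm over their backs; the gripper's body (75 mm by 190 mm) begins 51 mm behind the grasp point.
Start: joints at [-1.298, 0.332, -0.065, 1.46, 0.022, 1.35, -0.088], TCP at [0.182, 0.598, 0.223] pointing down, gripper open.
Joint ranges: [-2.6, 2.6], [-0.5, 2.12], [-1.47, 1.34], [0.16, 2.42], [-1.27, 4.41], [0.06, 2.06], [-2.6, 2.6]. Speed limits (rad/s): [2.22, 2.22, 2.79, 2.79, 3.14, 3.14, 3.14].

### API

Orientations are given as a unit quaternion [x, y, z, w].
In Python, from bench import monitor, cams, ticket, r gives the robot as it stands.
- The arm moves only by the shell command python3 -m crank 'ROWS' [OPENING] [FORCE]. ROWS is a JSON object whose one key "steps" holds a list of rows, each a list of 2 entries, a list of its own where there are three numbers: the shift along the world's x, y, z in units of 25 mm (1.0 is 25 mm), then the turn, a rotation vector about the world's x, y, z in units of 5 degrees (1.0 is 5 degrees). In form: {"steps": [[[x, y, z], [ax, ay, az]], ...]}. A call has 1 to 10 rows; each row shifts and turns the commanded pose from where the row before left it; what a row does not reach is not made up. A row lasts 1/12 s, in which the tool goes at most 41.7 mm and 7.16 degrees, less where a joint would pass 70% of its speed; a pose out of reach is approached as far as the arm can. A call is refused whole if a number of a shift passes 1 or a number of a turn 1, either way. A call with a gripper value outside its range is refused whole. OPENING is the finger opening in mm, from 0 to 87, set as the call begins (- or left out, the last holds). The fingers move at their own pace and stop on an object; FORCE is the grip in N (left out, the last holds). Time passes only in rows, so rows that do not move let the fingers close. It gives the time, the measured TCP pose, the force, the opening and the grip force at its end, in the units of the state.
- monitor.read_state(): the state, without advancing time (a new reading comes with each control period).
- cams.camera(name): name is "scene" or "top" or "wrist"; returns a dict with "pixels" (480x640x3 uint8, blue, green, red), "z_map" (480x640 float32, m along the optical axis (not along the pixel's ray), 0 where there is no reading), "vfov" (degrees; the focal length in pixels is half the picture's height over the tangent of half this angle, whatever the lens; pixels are square), "cx", "cy" (the principal point, pixels), "k1" (the pictures are not rectified: a ray, as slopes to the right and down, at radius r is drawn at 1 + k1 r^2 times it, then the intrinsics apply), "T" (4x4, takes a point from camera to world coordinates). Camera axes: x right, y up, looking along -z (the intrinsics and any distortion apply to the point x, -y, -z); pixel columns grow to the right and rows downward; lengths in m; the calibration is good to about 2 mm. A picture is of the moment at which its call begins.
- ticket.close_job(): hands the job in; it is judged then, once.
The state is a dict: "time": time; "joint_positions": joint angles; "joint_vel": joint speeds; "joint_torque": joint torques, N m; "ee_pos": TCP position; "eef_rot": TCP orientation; "ft_force": force on the tool from outside, world axes, zero at the start; "torque": the same for the moment, N m; "width": finger opening in m; "grip_force": force on a finger pad.
Only numpy, scipy, OpenCV 4.12 (cv2) and the standard library are available. Lean on these libraries where they do the work, as an engineer would, in place of code of your own. Each camera call takes 0.05 s, during which the arm holds its last target. There are 200 camera calls.

## Working session

There is one attempt and no reset: what is moved stays moved. The work goes in short steps, Python scripts to look and compute and a shell command to move; the robot and the scene stay as the last step left them, time stands still between calls to the robot, and variables do not carry over. Pictures are saved under pics/ and viewed, at most 10 in all, crops included, and the job is handed in when it is done.

```bash
ls; mkdir -p pics
cat > h.py <<'E'
import numpy as np, cv2
from bench import monitor, cams, ticket, r
def cloud(c):
    f=240/np.tan(np.radians(c["vfov"])/2)
    K=np.array([[f,0,c["cx"]],[0,f,c["cy"]],[0,0,1]])
    v,u=np.mgrid[0:480,0:640]
    p=cv2.undistortPoints(np.stack([u,v],-1).reshape(-1,1,2).astype(np.float64),K,np.array([c["k1"],0,0,0,0])).reshape(480,640,2)
    d=np.dstack([p[...,0],-p[...,1],-np.ones((480,640))])
    T=np.array(c["T"]); W=d@T[:3,:3].T   # ray dirs in world
    P=W*c["z_map"][...,None]+T[:3,3]
    P[c["z_map"]==0]=np.nan
    return P,W,T[:3,3]
def onplane(W,o,u,v,z):
    d=W[int(round(v)),int(round(u))]; return o+d*(z-o[2])/d[2]
E
python3 - <<'E'
from h import *
for n in ["scene","top"]:
    c=cams.camera(n); cv2.imwrite(f"pics/{n}.png",c["pixels"]); np.save(n+".npy",c,allow_pickle=True)
    print(n,c["vfov"],c["k1"],np.round(c["T"],3).tolist())
s=monitor.read_state(); print(s, r.tcp_to_grasp)
E
```

```text
pics
scene 46.10448945001938 -0.03804863269349392 [[0.886, 0.213, -0.412, 0.089], [-0.463, 0.44, -0.769, -0.484], [0.018, 0.872, 0.488, 0.573], [0.0, 0.0, 0.0, 1.0]]
top 48.40027373822564 -0.12824824076402588 [[0.016, 0.995, -0.096, 0.419], [-1.0, 0.017, 0.007, 0.343], [0.009, 0.096, 0.995, 1.118], [0.0, 0.0, 0.0, 1.0]]
{'time': 0.1, 'joint_positions': array([-1.29758833,  0.33283055, -0.06471009,  1.46082212,  0.0216182 ,
        1.34990627, -0.08848926]), 'joint_vel': array([-8.30611400e-05, -1.24945295e-03,  4.13769812e-04, -3.63638126e-03,
       -1.66365433e-03,  3.19174461e-04,  9.85179595e-04]), 'joint_torque': array([ 9.83115169e-04, -6.24544144e+01,  2.43583275e-02, -3.90712881e+01,
       -6.14077086e-02,  3.67215404e-02,  7.74082332e-05]), 'ee_pos': array([0.182101  , 0.59753387, 0.22183668]), 'eef_rot': array([ 1.47344165e-01,  9.89085079e-01, -6.32345921e-04, -5.86616537e-05]), 'ft_force': array([-0.3097016 ,  0.26130232,  0.56044662]), 'torque': array([0.00826244, 0.05994491, 0.01322676]), 'grip_force': 0.0, 'width': 0.08702963259685764} 0.0187
```

View pics/scene.png

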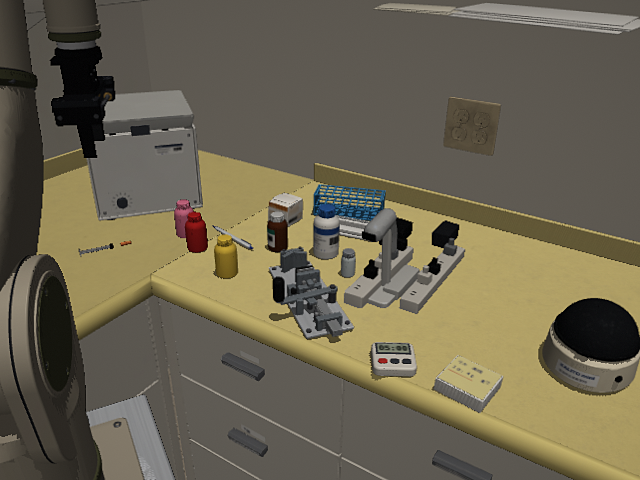

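View pics/top.png

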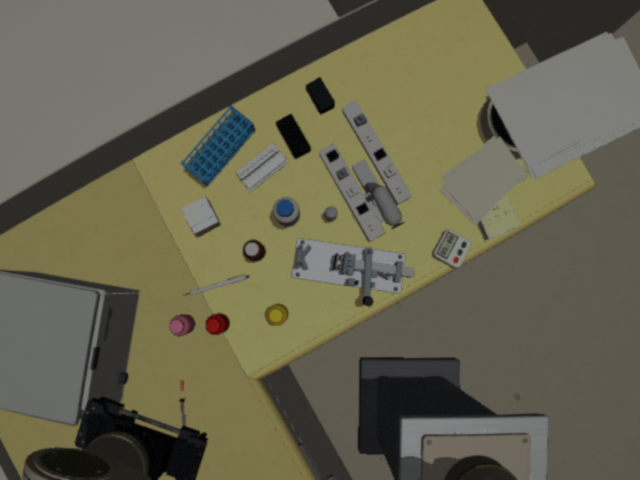

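The scene view shows the brown bottle at (278,230) and the clamp around (305,290). In the top view the bottle cap is at (254,250), the plate spans about (295,240) to (408,292), the V block is at (302,258) and the knob at (367,300).

Run:
```python
from h import *
c=np.load("top.npy",allow_pickle=True).item(); P,W,o=cloud(c); im=c["pixels"]
hsv=cv2.cvtColor(im,cv2.COLOR_BGR2HSV)
print("table z",np.nanmedian(P[330:350,300:320,2]),"hsv table",hsv[340,310],"plate",hsv[248,320],"cap",hsv[250,254])
# plate: low saturation & bright region
S=hsv[...,1]; m=(S<70).astype(np.uint8); m[:225]=0; m[310:]=0; m[:,:285]=0; m[:,420:]=0
n,l,st,ce=cv2.connectedComponentsWithStats(m); i=1+np.argmax(st[1:,4]); print(st[i],ce[i])
zz=P[...,2]; m2=(l==i)&(zz>0.002)&(zz<0.016)
v,u=np.nonzero(m2); Q=np.array([onplane(W,o,a,b,.008)[:2] for a,b in zip(u,v)])
rect=cv2.minAreaRect((Q*1000).astype(np.float32)); print("plate rect",rect, "z med",np.median(zz[m2]))
print(cv2.boxPoints(rect))
# bottle cap: near (254,250)
def top(name,u0,v0,zlo,zhi,rad=25):
    vv,uu=np.mgrid[0:480,0:640]; k=(zz>zlo)&(zz<zhi)&(abs(uu-u0)<rad)&(abs(vv-v0)<rad)
    q=P[k]; e=cv2.minEnclosingCircle((q[:,:2]*1000).astype(np.float32)); print(name,k.sum(),np.median(q,0).round(4),e)
top("cap",254,250,.065,.09); top("wide",286,210,.085,.12); top("knob",367,300,.07,.09,12); top("vial",330,214,.045,.06)
top("vblk",302,258,.034,.055)
```

```text
table z -0.0012602924872653354 hsv table [ 28  96 136] plate [113   7 143] cap [ 23   8 126]
[ 291  238  124   67 4763] [350.20659248 266.14654629]
plate rect ((464.7616271972656, 270.18682861328125), (239.7570037841797, 85.01534271240234), 82.4644546508789) z med 0.008311797126982157
[[406.90005 156.91815]
 [491.18118 145.7691 ]
 [522.62317 383.4555 ]
 [438.34207 394.60455]]
cap 177 [0.4911 0.469  0.0774] ((492.0577392578125, 469.3440246582031), 16.281166076660156)
wide 317 [0.5686 0.4034 0.1041] ((570.2033081054688, 405.41754150390625), 22.62384033203125)
knob 81 [0.3935 0.2403 0.0794] ((393.59423828125, 239.86280822753906), 9.855936050415039)
vial 128 [0.5722 0.3135 0.0518] ((589.320556640625, 295.8012390136719), 37.78874969482422)
vblk 200 [0.4817 0.3726 0.0441] ((480.9953918457031, 369.1235046386719), 25.507076263427734)
```

```bash
python3 -m crank '{"steps": [[[0.8,-0.6,0],[0,0,-1]],[[1,-0.5,0],[0,0,-1]],[[1,-0.4,0],[0,0,-1]],[[1,-0.4,0],[0,0,-1]],[[1,-0.4,0],[0,0,-1]],[[1,-0.4,0],[0,0,-1]],[[1,-0.4,0],[0,0,-1]],[[1,-0.4,0],[0,0,-1]],[[1,-0.4,0],[0,0,-1]],[[1,-0.4,0],[0,0,-1]]]}' 80
cat > cap.py <<'E'
from h import *
import sys
s=monitor.read_state(); R_=cv2.Rodrigues
from scipy.spatial.transform import Rotation as R
M=R.from_quat(s["eef_rot"]).as_matrix()
print("tcp",np.round(s["ee_pos"]*1000,1),"yaw_y",np.degrees(np.arctan2(M[1,1],M[0,1])).round(2),"zaxis",M[:,2].round(4),"F",s["ft_force"].round(2),"w",round(s["width"]*1000,1),"g",s["grip_force"],"t",s["time"])
E
python3 cap.py
```

```text
time: 0.93
ee_pos: [0.4282, 0.4896, 0.2222]
eef_rot: [0.553, 0.833, -0.0, 0.0]
ft_force: [0.1, -0.0, -0.3]
width: 0.08
grip_force: 0.0
tcp [428.2 489.6 222.2] yaw_y 22.81 zaxis [-3.e-04 -5.e-04 -1.e+00] F [ 0.13 -0.03 -0.35] w 80.0 g 0.0 t 0.9333
```

```bash
python3 -m crank '{"steps": [[[0.9,-0.3,0],[0,0,0]],[[0.9,-0.3,0],[0,0,0]],[[0.7,-0.22,0],[0,0,0]],[[0,0,0],[0,0,0]]]}'
python3 cap.py
python3 - <<'E'
from h import *
c=cams.camera("wrist"); cv2.imwrite("pics/w1.png",c["pixels"]); P,W,o=cloud(c); np.save("w1.npy",c,allow_pickle=True)
z=P[...,2]; near=np.hypot(P[...,0]-.491,P[...,1]-.469)<.03
for lo,hi in((.07,.085),):
    q=P[near&(z>lo)&(z<hi)]; print(len(q),np.median(q,0) if len(q) else 0, cv2.minEnclosingCircle((q[:,:2]*1000).astype(np.float32)) if len(q) else 0)
print(o)
E
```

```text
time: 1.27
ee_pos: [0.4937, 0.4666, 0.2217]
eef_rot: [0.554, 0.833, -0.001, 0.001]
ft_force: [0.5, -0.8, 0.8]
width: 0.08
grip_force: 0.0
tcp [493.7 466.6 221.7] yaw_y 22.74 zaxis [ 0.0014 -0.0025 -1.    ] F [ 0.55 -0.76  0.77] w 80.0 g 0.0 t 1.2667
759 [0.4920455  0.46936091 0.07819308] ((492.3590087890625, 468.1026916503906), 13.870850563049316)
[0.46332564 0.5407581  0.38407404]
```

View pics/w1.png

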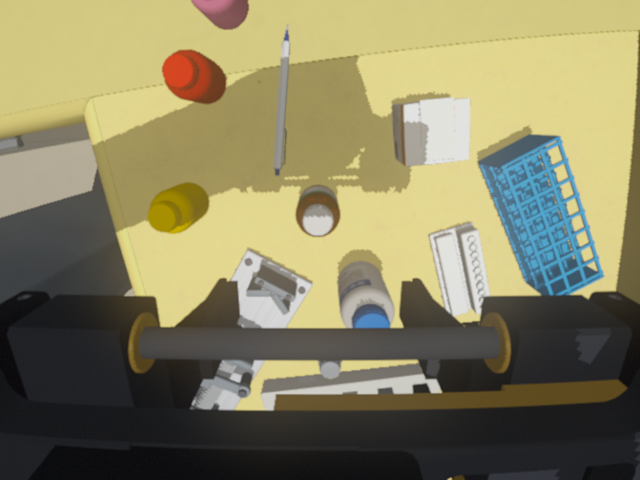

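The wrist view shows the bottle cap centred at (318,215), and the V block at (272,285). The cap measures (492.3, 468.8) mm at 78 mm height, which matches the top view.

```bash
python3 -m crank '{"steps": [[[-0.06,0.09,-1],[0,0,0]],[[0,0,-1],[0,0,0]],[[0,0,-1],[0,0,0]],[[0,0,-0.8],[0,0,0]],[[0,0,0],[0,0,0]],[[0,0,0],[0,0,0]]]}'
python3 cap.py
```

```text
time: 1.82
ee_pos: [0.4867, 0.4724, 0.1269]
eef_rot: [0.551, 0.834, -0.001, -0.0]
ft_force: [1.1, 0.8, 0.5]
width: 0.0798
grip_force: 0.0
tcp [486.7 472.4 126.9] yaw_y 23.12 zaxis [-0.0018 -0.0013 -1.    ] F [1.06 0.84 0.53] w 79.8 g 0.0 t 1.8167
```

```bash
python3 -m crank '{"steps": [[[0.17,-0.12,-0.3],[0,0,0]],[[0,0,-0.8],[0,0,0]],[[0,0,-0.9],[0,0,0]],[[0,0,-0.9],[0,0,0]],[[0,0,-0.8],[0,0,0]],[[0,0,-0.5],[0,0,0]],[[0,0,-0.26],[0,0,0]],[[0,0,0],[0,0,0]],[[0,0,0],[0,0,0]]]}'
python3 cap.py
```

```text
time: 2.57
ee_pos: [0.4931, 0.4696, 0.0173]
eef_rot: [0.552, 0.834, 0.001, 0.0]
ft_force: [-0.6, -0.9, -0.6]
width: 0.0799
grip_force: 0.0
tcp [493.1 469.6  17.3] yaw_y 23.05 zaxis [ 0.0011  0.0011 -1.    ] F [-0.59 -0.89 -0.62] w 79.9 g 0.0 t 2.5667
```

```bash
python3 -m crank '{"steps": [[[0,0,-0.04],[0,0,0]],[[0,0,0],[0,0,0]],[[0,0,0],[0,0,0]],[[0,0,0],[0,0,0]],[[0,0,0],[0,0,0]],[[0,0,0],[0,0,0]],[[0,0,0],[0,0,0]],[[0,0,0],[0,0,0]]]}' 30 15
python3 cap.py
```

```text
time: 3.23
ee_pos: [0.4923, 0.4691, 0.0152]
eef_rot: [0.552, 0.834, -0.0, -0.0]
ft_force: [-1.8, -0.8, 2.0]
width: 0.0415
grip_force: 15.0
tcp [492.3 469.1  15.2] yaw_y 23.05 zaxis [-2.e-04 -1.e-04 -1.e+00] F [-1.76 -0.8   2.05] w 41.5 g 14.990891343913972 t 3.2333
```

```bash
python3 -m crank '{"steps": [[[0,0,0.3],[0,0,0]],[[0,0,0.7],[0,0,0]],[[0,0,1],[0,0,0]],[[0,0,1],[0,0,0]],[[0,0,0.7],[0,0,0]],[[0,0,0.3],[0,0,0]]]}'
python3 cap.py
cat > vb.py <<'E'
from h import *
import sys
o0=np.array([468.6,274.7]); a=np.radians(-7.5); Rc=np.array([[np.cos(a),np.sin(a)],[-np.sin(a),np.cos(a)]])
def toclamp(q): return (q[...,:2]*1000-o0)@Rc.T
if __name__=="__main__":
  for n in sys.argv[1:]:
    c=np.load(n,allow_pickle=True).item(); P,W,o=cloud(c); C=toclamp(P); z=P[...,2]*1000
    # plate +y edge and side edges via colour+height
    S=cv2.cvtColor(c["pixels"],cv2.COLOR_BGR2HSV)[...,1]
    pl=(z>3)&(z<13)&(S<70)&(abs(C[...,0])<60)&(C[...,1]>20)&(C[...,1]<130)
    for y in range(85,115,10):
        k=pl&(abs(C[...,1]-y)<5); 
        if k.sum(): print(n,"plate x at y",y,np.percentile(C[k][:,0],[1,99]).round(1))
    print("plate ymax",np.percentile(C[pl&(abs(C[...,0])<30)][:,1],99.5).round(1))
    vt=(z>39)&(z<49)&(abs(C[...,0])<45)&(C[...,1]>55)&(C[...,1]<125)
    for x in range(-30,31,4):
        k=vt&(abs(C[...,0]-x)<2)
        if k.sum()>2: print(x,np.percentile(C[k][:,1],[2,98]).round(1),end="; ")
    print(); k=vt; print("x range",np.percentile(C[k][:,0],[.5,99.5]).round(1), "z",np.median(z[k]))
E
python3 vb.py w1.npy top.npy
```

```text
time: 3.73
ee_pos: [0.4935, 0.47, 0.1186]
eef_rot: [0.552, 0.834, 0.002, 0.0]
ft_force: [-0.0, 1.2, -2.1]
width: 0.0416
grip_force: 15.0
tcp [493.5 470.  118.6] yaw_y 23.04 zaxis [ 0.003   0.0031 -1.    ] F [-0.05  1.18 -2.14] w 41.6 g 14.988483198685572 t 3.7333
w1.npy plate x at y 85 [-43.8  39.4]
w1.npy plate x at y 95 [-44.   39.2]
w1.npy plate x at y 105 [-43.6  38.9]
plate ymax 113.4
-22 [ 82.3 106.7]; -18 [ 82.1 106.9]; -14 [ 84.9 106.9]; -10 [ 87.5 106.8]; -6 [ 89.5 107. ]; -2 [ 91.7 106.7]; 2 [ 93.  106.8]; 6 [ 90.9 107.2]; 10 [ 88.5 107. ]; 14 [ 86.9 106.9]; 18 [ 84.9 107.1]; 22 [ 82.5 106.8]; 26 [86.  88.5]; 
x range [-23.4  24.8] z 44.07272962273312
top.npy plate x at y 85 [-44.6  37.5]
top.npy plate x at y 95 [-44.5  38.2]
top.npy plate x at y 105 [-44.5  38.2]
plate ymax 113.9
-22 [ 83.8 107.8]; -18 [ 85.8 107.7]; -14 [ 86.9 106.9]; -10 [ 89.5 106.8]; -6 [ 92.2 108.2]; -2 [ 94.8 106.6]; 2 [ 94.8 107.2]; 6 [ 92.2 107.8]; 10 [ 88.9 107.5]; 14 [ 87.3 106.9]; 18 [ 83.9 107.6]; 22 [ 84.1 107.6]; 
x range [-23.4  23.5] z 44.18637008143933
```

```bash
python3 -m crank '{"steps": [[[-0.08,-0.33,0],[0,0,-0.5]],[[-0.08,-0.8,0],[0,0,-1]],[[-0.08,-0.9,0],[0,0,-1]],[[-0.08,-1,0],[0,0,-1]],[[-0.08,-0.9,0],[0,0,-1]],[[-0.08,-0.8,0],[0,0,-1]],[[-0.1,-0.4,0],[0,0,-0.6]],[[0,0,0],[0,0,0]],[[0,0,0],[0,0,0]]]}'
python3 cap.py;  python3 - <<'E'
from h import *; from vb import toclamp
for n in("top","scene"):
    c=cams.camera(n); np.save(n+"2.npy",c,allow_pickle=True); P,W,o=cloud(c); C=toclamp(P); z=P[...,2]*1000
    # pad/jaw at rest: from the profile of points near x=0, y 0..60
    for zl in (20,26,32,38,44,50,56,62):
        k=(abs(C[...,0])<15)&(C[...,1]>-40)&(C[...,1]<58)&(abs(z-zl)<3)
        if k.sum()>3: print(n,zl,k.sum(),np.percentile(C[k][:,1],[2,50,98]).round(1))
E
python3 - <<'E'
from h import *; from vb import toclamp
c=np.load("top.npy",allow_pickle=True).item(); P,W,o=cloud(c); C=toclamp(P); z=P[...,2]*1000
for y in range(-30,60,3):
    k=(abs(C[...,0])<12)&(abs(C[...,1]-y)<1.5); print(y,np.nanmedian(z[k]).round(0),end=" ")
E
```

```text
time: 4.48
ee_pos: [0.4777, 0.3408, 0.1149]
eef_rot: [0.751, 0.66, -0.0, -0.0]
ft_force: [-0.5, 0.5, -2.3]
width: 0.0415
grip_force: 15.0
tcp [477.7 340.8 114.9] yaw_y -7.38 zaxis [-2.e-04  0.e+00 -1.e+00] F [-0.49  0.51 -2.28] w 41.5 g 15.000315617071465 t 4.4833
scene 20 5 [-10.   -7.   -3.7]
scene 26 60 [-39.3 -11.8   1.3]
scene 32 85 [-13.1  -7.1   3.9]
scene 38 113 [-39.9  -3.7   5.5]
scene 44 87 [ 0.1 21.6 30. ]
scene 50 100 [ 0.7  7.7 30. ]
-30 24.0 -27 25.0 -24 24.0 -21 24.0 -18 25.0 -15 24.0 -12 24.0 -9 33.0 -6 30.0 -3 35.0 0 37.0 3 37.0 6 50.0 9 49.0 12 50.0 15 37.0 18 10.0 21 34.0 24 35.0 27 46.0 30 48.0 33 21.0 36 7.0 39 8.0 42 7.0 45 8.0 48 8.0 51 8.0 54 7.0 57 8.0
```

```bash
python3 -m crank '{"steps": [[[0,0,-0.3],[0,0,0]],[[0,0,-0.7],[0,0,0]],[[0,0,-0.8],[0,0,0]],[[0,0,-0.7],[0,0,0]],[[0,0,-0.5],[0,0,0]],[[0,0,-0.35],[0,0,0]],[[0,0,-0.2],[0,0,0]],[[0,0,-0.07],[0,0,0]],[[0,0,0],[0,0,0]],[[0,0,0],[0,0,0]]]}'
python3 cap.py
```

```text
time: 5.42
ee_pos: [0.4784, 0.3413, 0.0253]
eef_rot: [0.752, 0.66, 0.001, 0.0]
ft_force: [-0.3, 0.3, -1.3]
width: 0.0414
grip_force: 15.0
tcp [478.4 341.3  25.3] yaw_y -7.44 zaxis [ 1.e-03  8.e-04 -1.e+00] F [-0.35  0.27 -1.3 ] w 41.4 g 14.99978803913109 t 5.4167
```

```bash
python3 -m crank '{"steps": [[[0,0,-0.02],[0,0,0]],[[0,0,-0.02],[0,0,0]],[[0,0,-0.02],[0,0,0]],[[0,0,0],[0,0,0]],[[0,0,0],[0,0,0]]]}'
python3 cap.py
```

```text
time: 5.83
ee_pos: [0.4779, 0.3409, 0.0232]
eef_rot: [0.752, 0.66, 0.0, 0.0]
ft_force: [0.2, 0.1, -1.4]
width: 0.0417
grip_force: 15.0
tcp [477.9 340.9  23.2] yaw_y -7.45 zaxis [ 2.e-04  1.e-04 -1.e+00] F [ 0.18  0.08 -1.41] w 41.7 g 14.999669071985409 t 5.8333
```

```bash
python3 -m crank '{"steps": [[[0,0,-0.02],[0,0,0]],[[0,0,0],[0,0,0]],[[0,0,0],[0,0,0]],[[0,0,0],[0,0,0]]]}'
python3 cap.py
```

```text
time: 6.17
ee_pos: [0.478, 0.341, 0.0231]
eef_rot: [0.752, 0.66, 0.0, -0.0]
ft_force: [-2.9, -1.1, 5.2]
width: 0.0418
grip_force: 15.0
tcp [478.  341.   23.1] yaw_y -7.45 zaxis [ 2.e-04  3.e-04 -1.e+00] F [-2.9  -1.1   5.18] w 41.8 g 15.009832663927227 t 6.1667
```

Contact is felt on the plate, so I release, wait, then lift.

```bash
python3 -m crank '{"steps": [[[0,0,0],[0,0,0]],[[0,0,0],[0,0,0]],[[0,0,0],[0,0,0]],[[0,0,0],[0,0,0]],[[0,0,0],[0,0,0]],[[0,0,0],[0,0,0]]]}' 62 10
python3 cap.py
python3 -m crank '{"steps": [[[0,0,0.3],[0,0,0]],[[0,0,0.7],[0,0,0]],[[0,0,1],[0,0,0]],[[0,0,1],[0,0,0]],[[0,0,1],[0,0,0]],[[0,0,0.7],[0,0,0]],[[0,0,0.3],[0,0,0]],[[0,0,0],[0,0,0]]]}'
python3 cap.py
python3 - <<'E'
from h import *; from vb import toclamp
for n in("top","wrist"):
    c=cams.camera(n); np.save(n+"3.npy",c,allow_pickle=True); cv2.imwrite(f"pics/{n}3.png",c["pixels"]); P,W,o=cloud(c); C=toclamp(P); z=P[...,2]*1000
    k=(abs(C[...,0])<30)&(abs(C[...,1]-66)<30)&(z>78)&(z<95); q=C[k]
    print(n,k.sum(),np.median(z[k]) if k.any() else 0,cv2.minEnclosingCircle(q.astype(np.float32)) if k.any() else 0)
    k=(abs(C[...,0])<10)&(abs(C[...,1]-30)<20)&(z>44)&(z<52); print("pad top",k.sum(),np.percentile(C[k][:,1],[2,98]) if k.any() else 0)
    k=(abs(C[...,0]+70)<14)&(abs(C[...,1]+44)<14)&(z>74)&(z<86); print("knob",k.sum(),cv2.minEnclosingCircle(C[k].astype(np.float32)) if k.any() else 0)
E
```

```text
time: 6.67
ee_pos: [0.4779, 0.3409, 0.0225]
eef_rot: [0.752, 0.66, 0.0, 0.0]
ft_force: [0.1, -0.3, -0.5]
width: 0.0616
grip_force: 0.0
tcp [477.9 340.9  22.5] yaw_y -7.45 zaxis [ 1.e-04 -0.e+00 -1.e+00] F [ 0.06 -0.29 -0.47] w 61.6 g 0.0 t 6.6667
time: 7.33
ee_pos: [0.4788, 0.3415, 0.1497]
eef_rot: [0.752, 0.66, 0.002, -0.0]
ft_force: [0.8, 1.1, -0.4]
width: 0.0622
grip_force: 0.0
tcp [478.8 341.5 149.7] yaw_y -7.45 zaxis [ 0.0025  0.0025 -1.    ] F [ 0.84  1.11 -0.36] w 62.2 g 0.0 t 7.3333
top 0 0 0
pad top 0 0
knob 0 0
wrist 1313 86.17605551105315 ((2.07376766204834, 66.54853820800781), 14.04211711883545)
pad top 386 [10.32172298 31.16731988]
knob 306 ((-66.59097290039062, -45.15784454345703), 9.128622055053711)
```

```bash
python3 -m crank '{"steps": [[[-0.19,-0.22,0],[0,0,1]],[[-0.19,-0.22,0],[0,0,1]],[[-0.19,-0.22,0],[0,0,1]],[[-0.19,-0.22,0],[0,0,1]],[[-0.19,-0.22,0],[0,0,1]],[[-0.19,-0.22,0],[0,0,1]],[[-0.19,-0.22,0],[0,0,1]],[[-0.19,-0.22,0],[0,0,1]],[[-0.19,-0.22,0],[0,0,1]],[[-0.19,-0.22,0],[0,0,1]]]}' 50 8
python3 -m crank '{"steps": [[[-0.19,-0.22,0],[0,0,1]],[[-0.19,-0.23,0],[0,0,1]],[[-0.19,-0.23,0],[0,0,1]],[[-0.19,-0.23,0],[0,0,1]],[[-0.19,-0.23,0],[0,0,1]],[[-0.19,-0.23,0],[0,0,1]],[[-0.19,-0.23,0],[0,0,1]],[[-0.19,-0.23,0],[0,0,1]],[[0,0,0],[0,0,0]],[[0,0,0],[0,0,0]]]}'
python3 cap.py
```

```text
time: 8.27
ee_pos: [0.4294, 0.2851, 0.1458]
eef_rot: [0.4, 0.916, -0.001, -0.001]
ft_force: [-0.9, -0.1, 0.2]
width: 0.0502
grip_force: 0.0
time: 9.1
ee_pos: [0.3919, 0.2398, 0.1466]
eef_rot: [0.066, 0.998, -0.0, -0.001]
ft_force: [0.5, 0.4, 0.0]
width: 0.0499
grip_force: 0.0
tcp [391.9 239.8 146.6] yaw_y 82.39 zaxis [-1.3e-03 -8.0e-04 -1.0e+00] F [0.53 0.38 0.02] w 49.9 g 0.0 t 9.1
```

```bash
python3 -m crank '{"steps": [[[0.06,0,-0.4],[0,0,0]],[[0,0,-0.8],[0,0,0]],[[0,0,-0.9],[0,0,0]],[[0,0,-0.8],[0,0,0]],[[0,0,-0.5],[0,0,0]],[[0,0,-0.3],[0,0,0]],[[0,0,-0.08],[0,0,0]],[[0,0,0],[0,0,0]],[[0,0,0],[0,0,0]]]}'
python3 cap.py
python3 -m crank '{"steps": [[[0,0,0],[0,0,0]],[[0,0,0],[0,0,0]],[[0,0,0],[0,0,0]],[[0,0,0],[0,0,0]],[[0,0,0],[0,0,0]],[[0,0,0],[0,0,0]]]}' 15 8
python3 cap.py
```

```text
time: 9.85
ee_pos: [0.3943, 0.2404, 0.0535]
eef_rot: [0.065, 0.998, 0.0, 0.0]
ft_force: [-0.1, -0.3, 0.0]
width: 0.0498
grip_force: 0.0
tcp [394.3 240.4  53.5] yaw_y 82.52 zaxis [ 5.e-04  4.e-04 -1.e+00] F [-0.15 -0.3   0.  ] w 49.8 g 0.0 t 9.85
time: 10.35
ee_pos: [0.3939, 0.2401, 0.0532]
eef_rot: [0.065, 0.998, 0.0, 0.0]
ft_force: [-0.8, -1.4, 0.7]
width: 0.0196
grip_force: 8.0
tcp [393.9 240.1  53.2] yaw_y 82.55 zaxis [ 1.e-04  1.e-04 -1.e+00] F [-0.82 -1.38  0.71] w 19.6 g 8.022595110996917 t 10.35
```

```bash
cat > k.py <<'E'
from h import *
from vb import toclamp
s=monitor.read_state(); u=np.array([.1305,.9914])
k=toclamp(s["ee_pos"][:2]); print("knob clamp",k.round(2),"F+y %.2f Fx %.2f Fz %.2f"%(s["ft_force"][:2]@u,s["ft_force"][:2]@[.9914,-.1305],s["ft_force"][2]),"w %.1f t %.2f"%(s["width"]*1000,s["time"]))
E
python3 k.py
python3 -m crank '{"steps": [[[-0.003,-0.02,0],[0,0,0]],[[0,0,0],[0,0,0]],[[0,0,0],[0,0,0]]]}' >/dev/null; python3 k.py
python3 -m crank '{"steps": [[[-0.003,-0.02,0],[0,0,0]],[[0,0,0],[0,0,0]],[[0,0,0],[0,0,0]]]}' >/dev/null; python3 k.py
```

```text
knob clamp [-69.51 -44.04] F+y -1.47 Fx -0.64 Fz 0.71 w 19.6 t 10.35
knob clamp [-69.5  -44.37] F+y 0.46 Fx -0.36 Fz 1.18 w 19.9 t 10.60
knob clamp [-69.47 -44.86] F+y 0.92 Fx 0.10 Fz 0.95 w 20.0 t 10.85
```

```bash
for i in 1; do python3 -m crank '{"steps": [[[-0.003,-0.02,0],[0,0,0]],[[0,0,0],[0,0,0]],[[0,0,0],[0,0,0]]]}' >/dev/null; python3 k.py; done
python3 -m crank '{"steps": [[[-0.003,-0.02,0],[0,0,0]],[[0,0,0],[0,0,0]],[[0,0,0],[0,0,0]]]}' >/dev/null; python3 k.py
```

```text
knob clamp [-69.43 -45.41] F+y 1.27 Fx 0.67 Fz 1.56 w 19.7 t 11.10
knob clamp [-69.45 -45.81] F+y 3.39 Fx 0.77 Fz 0.60 w 19.8 t 11.35
```

```bash
python3 -m crank '{"steps": [[[-0.003,-0.02,0],[0,0,0]],[[0,0,0],[0,0,0]],[[0,0,0],[0,0,0]]]}' >/dev/null; python3 k.py
python3 -m crank '{"steps": [[[0.01,0.08,0],[0,0,0]],[[0.01,0.08,0],[0,0,0]],[[0.01,0.08,0],[0,0,0]],[[0.01,0.08,0],[0,0,0]],[[0,0,0],[0,0,0]],[[0,0,0],[0,0,0]]]}' >/dev/null; python3 k.py
```

```text
knob clamp [-69.44 -45.84] F+y 4.80 Fx 1.12 Fz -1.44 w 19.7 t 11.60
knob clamp [-69.95 -39.1 ] F+y -2.63 Fx -2.35 Fz 5.60 w 20.2 t 12.10
```

```bash
python3 -m crank '{"steps": [[[0.01,0.08,0],[0,0,0]],[[0.01,0.08,0],[0,0,0]],[[0.01,0.08,0],[0,0,0]],[[0.01,0.08,0],[0,0,0]],[[0,0,0],[0,0,0]],[[0,0,0],[0,0,0]]]}' >/dev/null; python3 k.py
python3 -m crank '{"steps": [[[0.003,0.03,0],[0,0,0]],[[0,0,0],[0,0,0]],[[0,0,0],[0,0,0]]]}' >/dev/null; python3 k.py
```

```text
knob clamp [-69.98 -30.49] F+y -1.93 Fx -1.76 Fz 0.48 w 19.7 t 12.60
knob clamp [-70.01 -30.  ] F+y -2.90 Fx -3.53 Fz 0.10 w 19.3 t 12.85
```

```bash
python3 -m crank '{"steps": [[[-0.015,-0.11,0],[0,0,0]],[[-0.015,-0.11,0],[0,0,0]],[[-0.015,-0.11,0],[0,0,0]],[[-0.015,-0.11,0],[0,0,0]],[[-0.015,-0.11,0],[0,0,0]],[[-0.013,-0.12,0],[0,0,0]],[[0,0,0],[0,0,0]],[[0,0,0],[0,0,0]]]}' >/dev/null; python3 k.py
python3 - <<'E'
from h import *
c=cams.camera("scene"); im=c["pixels"]; cv2.imwrite("pics/s4.png",cv2.resize(im[210:350,220:400],None,fx=4,fy=4,interpolation=cv2.INTER_CUBIC))
c=cams.camera("wrist"); np.save("w4.npy",c,allow_pickle=True); cv2.imwrite("pics/w4.png",c["pixels"])
E
```

```text
knob clamp [-69.68 -45.85] F+y 6.28 Fx -1.99 Fz -5.63 w 19.8 t 13.52
```

View pics/s4.png

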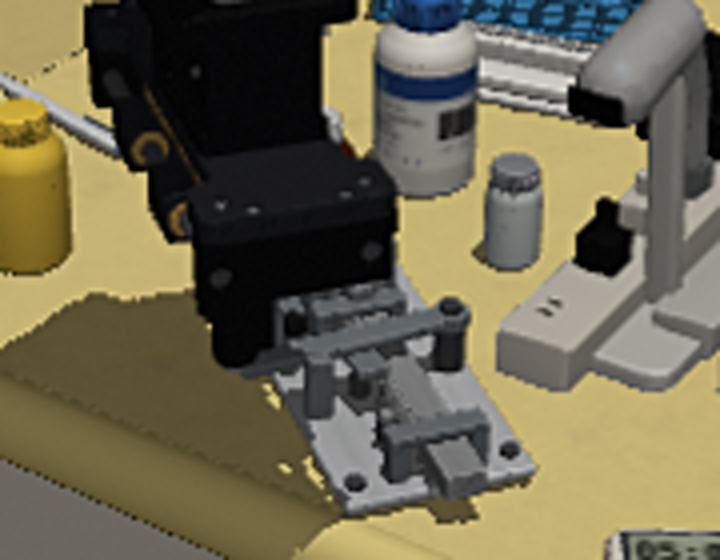

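View pics/w4.png

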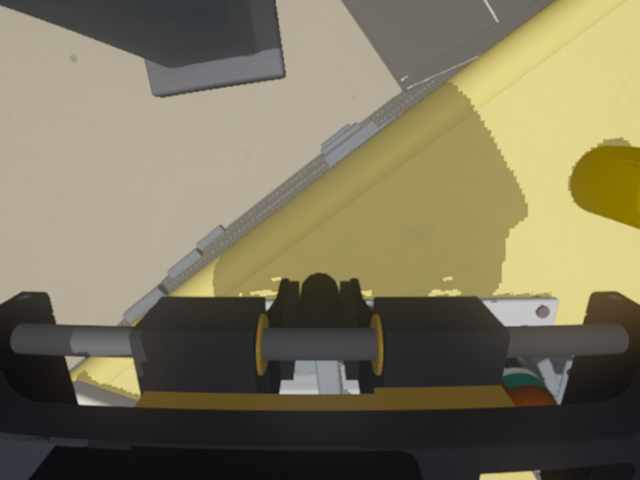

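The scene crop shows the hand hiding the pad, but the bar's rear end sticks out at about (460,470) in the crop, so it can measure jaw travel. The wrist view shows the knob held at (320,285).

```bash
cat > bar.py <<'E'
from h import *
from vb import toclamp
def bar(c):
    P,W,o=cloud(c); C=toclamp(P); z=P[...,2]*1000
    S=cv2.cvtColor(c["pixels"],cv2.COLOR_BGR2HSV)[...,1]
    k=(abs(C[...,0])<8)&(C[...,1]<-95)&(C[...,1]>-150)&(z>16)&(z<32)&(S<60)
    return k.sum(),np.percentile(C[k][:,1],[1,5,10,25]).round(1)
if __name__=="__main__":
    print("start",bar(np.load("scene.npy",allow_pickle=True).item()),bar(np.load("scene2.npy",allow_pickle=True).item()))
    print("now",bar(cams.camera("scene")))
E
python3 bar.py
```

```text
start (np.int64(212), array([-137.9, -136.8, -136. , -130. ])) (np.int64(223), array([-138. , -137.1, -136.1, -130.4]))
now (np.int64(202), array([-133.3, -132.6, -131.5, -128.3]))
```

Jaw moved one tooth (≈4.6 mm). Strokes 2 and 3 are still clear of the bottle (gap ≈ 17 mm).

```bash
python3 -m crank '{"steps": [[[0.011,0.084,0],[0,0,0]],[[0.011,0.084,0],[0,0,0]],[[0.011,0.084,0],[0,0,0]],[[0.011,0.084,0],[0,0,0]],[[0.011,0.084,0],[0,0,0]],[[0.011,0.084,0],[0,0,0]],[[0.011,0.084,0],[0,0,0]],[[0.011,0.084,0],[0,0,0]],[[0,0,0],[0,0,0]],[[0,0,0],[0,0,0]]]}' >/dev/null; python3 k.py
python3 -m crank '{"steps": [[[-0.015,-0.11,0],[0,0,0]],[[-0.015,-0.11,0],[0,0,0]],[[-0.015,-0.11,0],[0,0,0]],[[-0.015,-0.11,0],[0,0,0]],[[-0.015,-0.11,0],[0,0,0]],[[-0.013,-0.12,0],[0,0,0]],[[0,0,0],[0,0,0]],[[0,0,0],[0,0,0]]]}' >/dev/null; python3 k.py; python3 bar.py
```

```text
knob clamp [-69.65 -29.34] F+y -0.92 Fx -1.62 Fz -1.78 w 19.9 t 14.50
knob clamp [-69.65 -45.85] F+y 5.44 Fx -1.69 Fz -3.27 w 19.3 t 15.17
start (np.int64(212), array([-137.9, -136.8, -136. , -130. ])) (np.int64(223), array([-138. , -137.1, -136.1, -130.4]))
now (np.int64(175), array([-128.1, -127.3, -126.6, -123.8]))
```

```bash
python3 -m crank '{"steps": [[[0.011,0.084,0],[0,0,0]],[[0.011,0.084,0],[0,0,0]],[[0.011,0.084,0],[0,0,0]],[[0.011,0.084,0],[0,0,0]],[[0.011,0.084,0],[0,0,0]],[[0.011,0.084,0],[0,0,0]],[[0.011,0.084,0],[0,0,0]],[[0.011,0.084,0],[0,0,0]],[[0,0,0],[0,0,0]],[[0,0,0],[0,0,0]]]}' >/dev/null; python3 k.py
python3 -m crank '{"steps": [[[-0.015,-0.11,0],[0,0,0]],[[-0.015,-0.11,0],[0,0,0]],[[-0.015,-0.11,0],[0,0,0]],[[-0.015,-0.11,0],[0,0,0]],[[-0.015,-0.11,0],[0,0,0]],[[-0.013,-0.12,0],[0,0,0]],[[0,0,0],[0,0,0]],[[0,0,0],[0,0,0]]]}' >/dev/null; python3 k.py; python3 bar.py |tail -1
```

```text
knob clamp [-69.67 -29.51] F+y -1.93 Fx -2.35 Fz 0.90 w 19.5 t 16.05
knob clamp [-69.72 -45.83] F+y 5.77 Fx -1.64 Fz -3.59 w 19.3 t 16.72
now (np.int64(162), array([-123.8, -122.6, -122. , -120. ]))
```

Stroke 4 goes in stages, with force readings. Contact is expected here.

```bash
python3 -m crank '{"steps": [[[0.011,0.084,0],[0,0,0]],[[0.011,0.084,0],[0,0,0]],[[0.011,0.084,0],[0,0,0]],[[0.011,0.084,0],[0,0,0]],[[0,0,0],[0,0,0]],[[0,0,0],[0,0,0]]]}' >/dev/null; python3 k.py
python3 -m crank '{"steps": [[[0.011,0.084,0],[0,0,0]],[[0.011,0.084,0],[0,0,0]],[[0,0,0],[0,0,0]],[[0,0,0],[0,0,0]]]}' >/dev/null; python3 k.py
python3 -m crank '{"steps": [[[0.011,0.084,0],[0,0,0]],[[0.011,0.084,0],[0,0,0]],[[0,0,0],[0,0,0]],[[0,0,0],[0,0,0]]]}' >/dev/null; python3 k.py;python3 bar.py |tail -1
```

```text
knob clamp [-69.79 -38.64] F+y -3.22 Fx -3.82 Fz 4.01 w 19.6 t 17.27
knob clamp [-69.87 -34.6 ] F+y -3.70 Fx -3.71 Fz 3.48 w 20.1 t 17.60
knob clamp [-69.97 -30.71] F+y -3.20 Fx -4.33 Fz 4.06 w 19.8 t 17.93
now (np.int64(130), array([-119. , -116.7, -116.3, -114.4]))
```

```bash
python3 -m crank '{"steps": [[[0.004,0.03,0],[0,0,0]],[[0,0,0],[0,0,0]],[[0,0,0],[0,0,0]]]}' >/dev/null; python3 k.py
python3 -m crank '{"steps": [[[-0.015,-0.12,0],[0,0,0]],[[-0.015,-0.12,0],[0,0,0]],[[-0.015,-0.12,0],[0,0,0]],[[-0.015,-0.12,0],[0,0,0]],[[-0.017,-0.11,0],[0,0,0]],[[-0.013,-0.11,0],[0,0,0]],[[0,0,0],[0,0,0]],[[0,0,0],[0,0,0]]]}' >/dev/null; python3 k.py; python3 bar.py |tail -1
```

```text
knob clamp [-69.95 -30.32] F+y -6.60 Fx -3.96 Fz 4.63 w 19.6 t 18.23
knob clamp [-69.53 -45.83] F+y 5.25 Fx -1.19 Fz -4.60 w 20.2 t 18.90
now (np.int64(136), array([-118.7, -117.9, -117.1, -116.1]))
```

Now a partial-stroke probe, reversible because it stays under one tooth, to feel the pad force on the lever.

```bash
python3 -m crank '{"steps": [[[0.008,0.06,0],[0,0,0]],[[0,0,0],[0,0,0]],[[0,0,0],[0,0,0]]]}' >/dev/null; python3 k.py
for i in 1; do python3 -m crank '{"steps": [[[0.004,0.03,0],[0,0,0]],[[0,0,0],[0,0,0]],[[0,0,0],[0,0,0]]]}' >/dev/null; python3 k.py
python3 -m crank '{"steps": [[[0.004,0.03,0],[0,0,0]],[[0,0,0],[0,0,0]],[[0,0,0],[0,0,0]]]}' >/dev/null; python3 k.py
python3 -m crank '{"steps": [[[0.004,0.03,0],[0,0,0]],[[0,0,0],[0,0,0]],[[0,0,0],[0,0,0]]]}' >/dev/null; python3 k.py
python3 -m crank '{"steps": [[[0.004,0.03,0],[0,0,0]],[[0,0,0],[0,0,0]],[[0,0,0],[0,0,0]]]}' >/dev/null; python3 k.py
python3 -m crank '{"steps": [[[0.004,0.03,0],[0,0,0]],[[0,0,0],[0,0,0]],[[0,0,0],[0,0,0]]]}' >/dev/null; python3 k.py
python3 -m crank '{"steps": [[[0.004,0.03,0],[0,0,0]],[[0,0,0],[0,0,0]],[[0,0,0],[0,0,0]]]}' >/dev/null; python3 k.py; done; python3 bar.py|tail -1
```

```text
knob clamp [-69.56 -45.23] F+y -0.22 Fx -2.48 Fz 1.53 w 19.5 t 19.20
knob clamp [-69.65 -44.42] F+y -2.26 Fx -3.83 Fz 2.70 w 19.6 t 19.45
knob clamp [-69.65 -43.44] F+y -2.76 Fx -3.38 Fz 3.15 w 20.0 t 19.70
knob clamp [-69.66 -42.5 ] F+y -1.84 Fx -2.98 Fz 3.19 w 19.7 t 19.95
knob clamp [-69.6  -41.74] F+y -1.61 Fx -2.12 Fz 2.73 w 19.5 t 20.20
knob clamp [-69.59 -41.02] F+y -1.22 Fx -2.98 Fz 0.58 w 19.5 t 20.45
knob clamp [-69.58 -40.23] F+y -1.15 Fx -2.30 Fz 0.63 w 20.0 t 20.70
now (np.int64(133), array([-118.6, -117.5, -117.3, -116. ]))
```

```bash
python3 -m crank '{"steps": [[[0.008,0.06,0],[0,0,0]],[[0.008,0.06,0],[0,0,0]],[[0,0,0],[0,0,0]],[[0,0,0],[0,0,0]]]}' >/dev/null; python3 k.py
python3 -m crank '{"steps": [[[0.008,0.06,0],[0,0,0]],[[0,0,0],[0,0,0]],[[0,0,0],[0,0,0]]]}' >/dev/null; python3 k.py
python3 -m crank '{"steps": [[[0.008,0.06,0],[0,0,0]],[[0,0,0],[0,0,0]],[[0,0,0],[0,0,0]]]}' >/dev/null; python3 k.py
python3 -m crank '{"steps": [[[0.008,0.06,0],[0,0,0]],[[0,0,0],[0,0,0]],[[0,0,0],[0,0,0]]]}' >/dev/null; python3 k.py; python3 bar.py|tail -1
```

```text
knob clamp [-69.58 -37.  ] F+y -0.48 Fx -1.14 Fz -1.61 w 19.9 t 21.08
knob clamp [-69.63 -35.66] F+y -0.91 Fx -1.42 Fz -1.39 w 19.9 t 21.33
knob clamp [-69.69 -34.14] F+y 0.04 Fx -1.83 Fz 0.11 w 19.5 t 21.58
knob clamp [-69.76 -32.96] F+y -2.93 Fx -2.76 Fz 0.56 w 19.7 t 21.83
now (np.int64(135), array([-118.5, -117.7, -117.1, -115.7]))
```

```bash
python3 -m crank '{"steps": [[[0.008,0.06,0],[0,0,0]],[[0,0,0],[0,0,0]],[[0,0,0],[0,0,0]]]}' >/dev/null; python3 k.py
python3 -m crank '{"steps": [[[0.006,0.05,0],[0,0,0]],[[0,0,0],[0,0,0]],[[0,0,0],[0,0,0]]]}' >/dev/null; python3 k.py
python3 -m crank '{"steps": [[[0.004,0.03,0],[0,0,0]],[[0,0,0],[0,0,0]],[[0,0,0],[0,0,0]]]}' >/dev/null; python3 k.py;  python3 bar.py|tail -1
python3 - <<'E'
from h import *
c=cams.camera("scene"); im=c["pixels"]; cv2.imwrite("pics/s5.png",cv2.resize(im[210:350,220:400],None,fx=4,fy=4,interpolation=cv2.INTER_CUBIC))
E
```

```text
knob clamp [-69.8  -31.91] F+y -5.25 Fx -2.71 Fz 3.71 w 20.0 t 22.13
knob clamp [-69.89 -30.91] F+y -6.11 Fx -3.36 Fz 3.55 w 19.7 t 22.38
knob clamp [-69.9  -30.32] F+y -7.03 Fx -3.32 Fz 5.05 w 19.6 t 22.63
now (np.int64(127), array([-117.8, -116.9, -116.4, -114.2]))
```

View pics/s5.png

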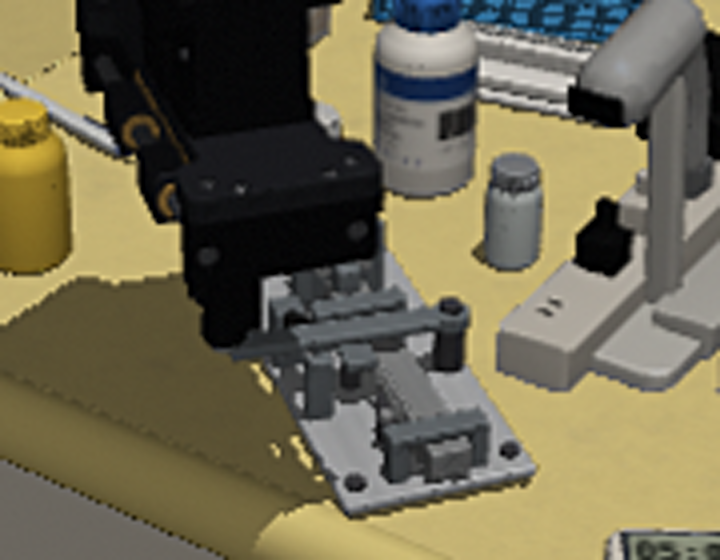

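```bash
python3 -m crank '{"steps": [[[0.004,0.03,0],[0,0,0]],[[0,0,0],[0,0,0]],[[0,0,0],[0,0,0]],[[0,0,0],[0,0,0]]]}' >/dev/null; python3 k.py
python3 -m crank '{"steps": [[[0.002,0.02,0],[0,0,0]],[[0,0,0],[0,0,0]],[[0,0,0],[0,0,0]],[[0,0,0],[0,0,0]]]}' >/dev/null; python3 k.py;  python3 bar.py|tail -1
```

```text
knob clamp [-69.93 -29.65] F+y -7.64 Fx -3.63 Fz 5.22 w 19.6 t 23.07
knob clamp [-69.95 -29.31] F+y -8.01 Fx -3.38 Fz 5.11 w 19.8 t 23.40
now (np.int64(127), array([-117.9, -116.7, -116.1, -114.2]))
```

```bash
python3 -m crank '{"steps": [[[-0.005,-0.04,0],[0,0,0]],[[0,0,0],[0,0,0]],[[0,0,0],[0,0,0]]]}' >/dev/null; python3 k.py
python3 -m crank '{"steps": [[[-0.016,-0.12,0],[0,0,0]],[[-0.016,-0.12,0],[0,0,0]],[[-0.016,-0.12,0],[0,0,0]],[[-0.016,-0.12,0],[0,0,0]],[[-0.016,-0.12,0],[0,0,0]],[[-0.012,-0.08,0],[0,0,0]],[[0,0,0],[0,0,0]],[[0,0,0],[0,0,0]]]}' >/dev/null; python3 k.py; python3 bar.py |tail -1
```

```text
knob clamp [-69.97 -29.89] F+y -5.82 Fx -4.50 Fz 3.97 w 19.4 t 23.70
knob clamp [-69.55 -45.81] F+y 4.10 Fx -1.53 Fz -1.73 w 19.6 t 24.37
now (np.int64(140), array([-119.2, -117.6, -116.6, -115.4]))
```

```bash
python3 -m crank '{"steps": [[[0.003,0.02,0],[0,0,0]],[[0,0,0],[0,0,0]],[[0,0,0],[0,0,0]],[[0,0,0],[0,0,0]]]}' 40 8 >/dev/null; python3 k.py
python3 -m crank '{"steps": [[[-0.4,-0.2,0.4],[0,0,0]],[[-0.7,-0.4,0.8],[0,0,0]],[[-0.8,-0.4,1],[0,0,0]],[[-0.8,-0.6,1],[0,0,0]],[[-0.4,-0.4,0.7],[0,0,0]],[[0,0,0.4],[0,0,0]],[[0,0,0],[0,0,0]]]}' >/dev/null; python3 k.py
python3 - <<'E'
from h import *; from vb import toclamp; from bar import bar
for n in("top","scene"):
    c=cams.camera(n); np.save(n+"6.npy",c,allow_pickle=True); im=c["pixels"]
    P,W,o=cloud(c); C=toclamp(P); z=P[...,2]*1000
    k=(abs(C[...,0])<30)&(abs(C[...,1]-66)<30)&(z>78)&(z<95); q=C[k]
    print(n,k.sum(),np.median(q,0) if k.any() else 0,cv2.minEnclosingCircle(q.astype(np.float32)) if k.any() else 0)
    if n=="top": cv2.imwrite("pics/t6.png",cv2.resize(im[220:320,280:430],None,fx=5,fy=5,interpolation=cv2.INTER_CUBIC))
    else: print(bar(c)); cv2.imwrite("pics/s6.png",cv2.resize(im[220:350,250:370],None,fx=5,fy=4.5,interpolation=cv2.INTER_CUBIC))
    for y in range(0,60,3):
        k=(abs(C[...,0])<12)&(abs(C[...,1]-y)<1.5); print(y,np.nanmedian(z[k]).round(0) if k.any() else '-',end=" ")
E
```

```text
knob clamp [-69.38 -45.97] F+y 0.11 Fx -0.30 Fz 0.15 w 36.7 t 24.75
knob clamp [-139.03 -104.52] F+y -0.11 Fx 0.31 Fz 0.64 w 40.2 t 25.33
top 154 [ 0.29014754 69.71570254] ((0.40355780720710754, 69.87238311767578), 13.521990776062012)
0 30.0 3 24.0 6 25.0 9 24.0 12 31.0 15 31.0 18 36.0 21 35.0 24 49.0 27 50.0 30 51.0 33 46.0 36 24.0 39 33.0 42 45.0 45 47.0 48 48.0 51 65.0 54 70.0 57 72.0 scene 137 [ 0.72883496 61.80345967] ((2.1855900287628174, 66.0960464477539), 14.521445274353027)
(np.int64(133), array([-118.9, -117.7, -117.2, -115. ]))
0 23.0 3 29.0 6 34.0 9 31.0 12 33.0 15 36.0 18 35.0 21 42.0 24 43.0 27 50.0 30 50.0 33 49.0 36 - 39 47.0 42 47.0 45 48.0 48 59.0 51 60.0 54 71.0 57 77.0
```

View pics/t6.png

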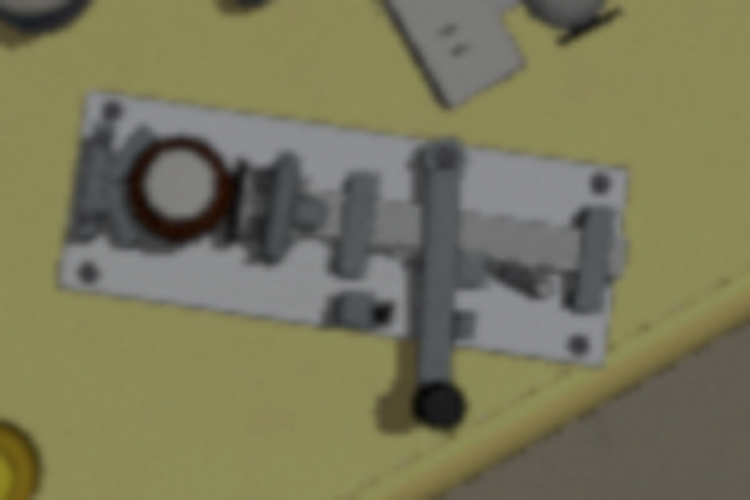

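View pics/s6.png

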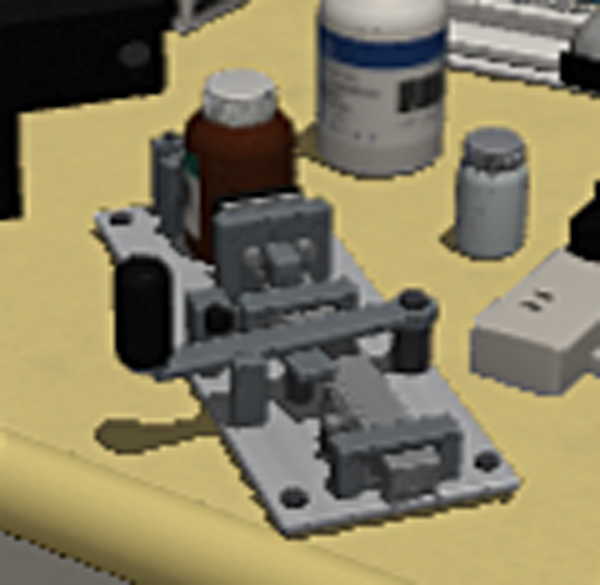

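The top crop shows the bottle cap at (180,185) seated in the V, with the black pad at (237,200) touching it and the knob at rest at (438,405). The scene crop shows the same: bottle upright, pad on it.

Next I compare pad-to-head spacing at the start and now.

Run:
```python
from h import *; from vb import toclamp; from bar import bar
for n in("top","top6"):
    c=np.load(n+".npy",allow_pickle=True).item(); P,W,o=cloud(c); C=toclamp(P); z=P[...,2]*1000
    g=cv2.cvtColor(c["pixels"],cv2.COLOR_BGR2GRAY)
    print(n)
    for y in np.arange(0,54,1.):
        k=(abs(C[...,0])<13)&(abs(C[...,1]-y)<.8)&(z<60)
        hi=np.mean(z[k]>42) if k.any() else 9
        print("%d:%.1f/%d"%(y,hi,g[k].mean() if k.any() else 0),end=" ")
    print()
    f=lambda a,b:C[(abs(C[...,0])<13)&(C[...,1]>a)&(C[...,1]<b)&(z>44)&(z<54)][:,1]
    q=f(-5,19) if n=="top" else f(14,38); print("head n,mean,min,max",len(q),q.mean().round(2),np.percentile(q,[3,97]).round(2))
    q=f(23,36) if n=="top" else f(40,52); print("pad",len(q),q.mean().round(2),np.percentile(q,[3,97]).round(2))
```

```text
top
0:0.0/76 1:0.0/75 2:0.0/72 3:0.0/71 4:1.0/68 5:1.0/73 6:1.0/74 7:1.0/77 8:1.0/78 9:1.0/76 10:1.0/72 11:1.0/64 12:1.0/57 13:0.8/51 14:0.3/48 15:0.0/59 16:0.0/62 17:0.0/71 18:0.0/78 19:0.0/79 20:0.0/76 21:0.0/75 22:0.0/80 23:0.0/75 24:0.1/82 25:0.8/74 26:1.0/77 27:1.0/72 28:1.0/49 29:1.0/41 30:1.0/27 31:1.0/26 32:0.8/39 33:0.4/52 34:0.0/62 35:0.0/69 36:0.0/79 37:0.0/90 38:0.0/106 39:0.0/116 40:0.0/130 41:0.0/135 42:0.0/138 43:0.0/139 44:0.0/139 45:0.0/139 46:0.0/139 47:0.0/139 48:0.0/139 49:0.0/139 50:0.0/139 51:0.0/139 52:0.0/139 53:0.0/139 
head n,mean,min,max 64 8.98 [ 4.17 13.73]
pad 47 29.28 [25.8  32.78]
top6
0:0.0/78 1:0.0/77 2:0.0/80 3:0.0/95 4:0.0/99 5:0.0/104 6:0.0/107 7:0.0/112 8:0.0/107 9:0.0/111 10:0.0/105 11:0.0/98 12:0.0/95 13:0.0/94 14:0.0/90 15:0.0/87 16:0.0/88 17:0.0/82 18:0.0/82 19:0.0/84 20:0.0/77 21:0.0/78 22:0.0/72 23:0.2/68 24:1.0/71 25:1.0/73 26:1.0/76 27:1.0/78 28:1.0/78 29:1.0/75 30:1.0/69 31:1.0/61 32:1.0/54 33:0.8/49 34:0.2/47 35:0.0/50 36:0.0/50 37:0.0/56 38:0.0/61 39:0.0/66 40:0.0/75 41:0.1/78 42:0.9/75 43:1.0/74 44:1.0/58 45:1.0/43 46:1.0/31 47:1.0/25 48:1.0/26 49:0.7/29 50:0.0/45 51:0.5/41 52:0.0/47 53:0.0/50 
head n,mean,min,max 62 28.47 [23.91 33.05]
pad 47 45.78 [42.11 49.11]
```

```bash
python3 - <<'E'
from h import *; from vb import toclamp
for n in("top.npy","top6.npy",None):
    c=np.load(n,allow_pickle=True).item() if n else cams.camera("top")
    P,W,o=cloud(c); C=toclamp(P); z=P[...,2]*1000
    k=(abs(C[...,0]+70)<14)&(abs(C[...,1]+40)<20)&(z>74)&(z<86); print(n,"knob",k.sum(),C[k].mean(0).round(2))
    k=(abs(C[...,0])<13)&(C[...,1]>14)&(C[...,1]<38)&(z>44)&(z<54); print("head",C[k].mean(0).round(2))
E
python3 k.py
```

```text
top.npy knob 79 [-69.93 -43.57]
head [-0.17 29.28]
top6.npy knob 79 [-69.99 -43.66]
head [2.000e-02 2.847e+01]
None knob 80 [-69.95 -43.5 ]
head [-0.34 28.47]
knob clamp [-139.84 -105.2 ] F+y 0.10 Fx 0.11 Fz 0.45 w 40.0 t 25.48
```

The knob is back at its rest position. The jaw is holding steady with the pad compressed about 3 mm (≈7 N), and the robot is clear, so I hand in.

```bash
python3 -c "
from bench import ticket; print(ticket.close_job())"
```

```text
the job is handed in; nothing more can be done
None
```

I handed in the job with the brown bottle upright and seated in the V. The pad presses it with about 7 N, estimated from roughly 3 mm of spring compression in the camera images: inside 4 to 23 N but below the 14 N aim. The lever is back at rest and the arm is clear; the hand-in returned no verdict.

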